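# Lock the tape-roll spindle with its setscrew

## Task

Lock the spindle of the packing-tape stand: turn the spindle by its lever until the lever stands straight up, so that the flat on the spindle faces the setscrew in the top of the bearing block. Then take the T-handled hex key from its wooden block, push it right home into the setscrew and turn it clockwise until the screw bites and is snug at about 0.28 N m; do not force it, it must not go past 0.35 N m. Leave the key standing in the screw, and leave the things around undisturbed.

Things in the scene. Friction and masses are not known exactly. Their poses are not given: they have to be found in the camera images.
- stand: The fixed tape stand, painted grey: base plate 110 x 210 x 10 mm with an upright bearing block 62 x 50 mm (x, y) in its middle, top 120 mm above the table. Origin at the middle of the underside; z up; its y axis runs along the spindle, its x axis points away from the robot.
- spindle: The horizontal steel spindle, 40 mm in diameter, along the stand's y axis, 75 mm above the table, through the bearing block. On its +y end sits a roll of packing tape (116 mm in diameter), on its -y end the lever. One side of it is cut flat (2 mm deep, 17 mm wide); the flat looks the way the lever points. Origin on the axis, in the middle of the block; z points along the lever.
- spindle_turn (a joint): Angle of the spindle (rad): 0 = lever straight up and flat facing the setscrew; positive = lever leaning to the robot's side (the stand's -x). It starts between 0.4 and 0.85. Stiff turning (0.06 N m, about 0.8 N at the lever's end): it stays where it is left. Stops at -0.7 and 1.3. Good within 0.12 rad of 0.
- lever_tip (a point): Centre of the lever's black end piece (19 mm in diameter, 20 mm long along the spindle), 78 mm from the spindle's axis and 82 mm to the -y side of the setscrew. The lever is a steel bar 14 mm thick in the turning direction and 16 mm wide along the spindle; clear from 28 mm to 88 mm from the axis, where its end is.
- setscrew: The large dark setscrew, 32 mm in diameter and 24 mm tall, upright in the top of the bearing block, right above the spindle's axis. Origin at the floor of its hex socket. Its rim stands about 6 mm above the block at first; its quick thread sinks it 4 mm for each radian turned clockwise from above. It holds when let go.
- socket (a point): Centre of the floor of the setscrew's hex socket; z up, the x axis points square at one of the six flats. The socket is 18 mm across flats and 18 mm deep (the mouth is 18 mm above this point, with a 2 mm chamfer).
- key_block: Fixed wooden block 80 x 80 x 45 mm that the key stands in, in a round hole 22 mm in diameter and 35 mm deep. Origin at the middle of the underside.
- key_grip (a point): Centre of the key's crossbar, where it is grasped: bar 90 mm long (the point's x axis), 14 mm thick (y), 16 mm high (z); 78 mm above the key's tip. Key mass 160 g. In the block this point is 88 mm above the table.
- key_tip (a point): Centre of the end of the key's shank. The shank is a hexagon 17 mm across flats, 70 mm long, with a 3 mm taper at the tip; the x axis (along the crossbar) points square at one of the six flats. Fully home in the screw this point lies at the socket's floor. With 1 mm between key and socket the key turns about 0.11 rad before it drives the screw.
- tin: Bystander: food tin, 75 mm in diameter, 110 mm tall. Origin at the middle of the underside.
- carton: Bystander: food carton 67 x 99 x 96 mm. Origin at the middle of the underside.
- stapler: Bystander: dark blue desk stapler 36 x 142 x 50 mm. Origin at the middle of the underside.
- stamp: Bystander: rubber stamp with a turned wooden handle, 26 x 52 x 74 mm. Origin at the middle of the underside.
- screw_turn (a joint): Setscrew angle (rad), clockwise from above positive, -0.1 to 0.1 at the start. It turns loosely (0.17 N m of thread friction) for 0.5 to 1.5 rad, by the unknown length of its point, until that meets the flat; then its pressure F on the flat grows by about 200 N per rad. Torque on the key: 0.17 N m + 0.004 m x F. Snug is F = 15 to 45 N (0.23 to 0.35 N m); over 50 N (0.37 N m) it is spoilt.
Things that resemble listed ones, but are neither listed nor needed, are in the scene too. Leave any orange look-alike of the part that bears key_grip alone.

How it is judged:
By the outcome, as a careful person would: the job done as asked, in the order asked, and still so for the second after the job is handed in, with the robot touching nothing.
It also fails if it takes over 72 s, if anything falls off the work surface, if the arm or the gripper's body presses on something with over 40 N, if the wrist force passes 120 N, or if a joint passes its speed limit or range.

## Robot

A 6-joint arm with a two-finger parallel gripper is mounted at the origin on a cart in front of the work surface, level with it; the furniture and walls round the work are solid. World frame = base frame: x ahead of the robot, y to its left, z up, the work surface at z = 0. Lengths are in m, angles in rad, forces in N, time in s.
With the tool pointing down it reaches from about 0.4 to 0.825 m from the base axis. Payload 7 kg.
Tool frame: the origin (TCP) lies at the very end of the fingers, on their centre line; the grasp point (between the pads) lies 19 mm behind it (manip.hold_point_z is the distance from the TCP to the grasp point, in m); z points along the fingers, y is the line along which they close (so a half turn about z gives the same grasp; the last joint's range is limited). The gripper opens to 85 mm and grips with 20 to 120 N. Pads are 22 mm wide; open, the fingers measure 114 mm over their backs; the gripper's body (76 mm by 85 mm) begins 54 mm behind the grasp point. The pads swing forward as they close: fully open they stand 13 mm farther back than shut.
Start: joints at [-0.969, 0.359, 0.012, 0, -1.224, -0.288], TCP at [0.208, -0.642, 0.231] pointing down, gripper open.
Joint ranges: [-3.07, 3.07], [-1.43, 2.12], [-1.02, 1.25], [-3.03, 1.67], [-3.05, -0], [-3.03, 3.03]. Speed limits (rad/s): [2.39, 2.39, 3.01, 3.14, 3.14, 3.14].

## Interface

Orientations are given as a unit quaternion [x, y, z, w].
In Python, from station import manip, imaging gives the robot as it stands.
- The arm moves only by the tool arm_command, never from a script. Its argument "motion" is a list of rows, each a list of 7 numbers: the turn, a rotation vector about the world's x, y, z in rad, then the shift along the world's x, y, z in cm, then the finger opening in cm, from 0 to 8.54. In form: [[ax, ay, az, x, y, z, jaw], ...]. A call has 1 to 8 rows; each row shifts and turns the commanded pose from where the row before left it; what a row does not reach is not made up. A row lasts 1/12 s, in which the tool goes at most 41.7 mm and 7.16 degrees, less where a joint would pass 70% of its speed; a pose out of reach is approached as far as the arm can. A call with a gripper value outside its range is refused whole. The fingers move at their own pace and stop on an object; "grip_force" is the grip in N (left out, the last holds). Time passes only in rows, so rows that do not move let the fingers close. It gives the time, the measured TCP pose, the force, the opening and the grip force at its end, in the units of the state.
- manip.observe(): the state, without advancing time (a new reading comes with each control period).
- imaging.get_image(name): name is "scene" or "top" or "wrist"; returns a dict with "pixels" (480x640x3 uint8, blue, green, red), "z_map" (480x640 float32, m along the optical axis (not along the pixel's ray), 0 where there is no reading), "fx", "fy", "cx", "cy" (pixels), "rvec" (rotation vector, rad) and "tvec" (3), from world to camera coordinates, as OpenCV has them. Camera axes: x right, y down, z forward; pixel columns grow to the right and rows downward; lengths in m; the calibration is good to about 2 mm. A picture is of the moment at which its call begins.
- manip.finish_job(): hands the job in; it is judged then, once.
The state is a dict: "clock": time; "joints": joint angles; "qvel": joint speeds; "effort": joint torques, N m; "position": TCP position; "eef_rot": TCP orientation; "wrist_force": force on the tool from outside, world axes, zero at the start; "torque": the same for the moment, N m; "gripper_width": finger opening in m; "finger_force": force on a finger pad.
Only numpy, scipy, OpenCV 4.12 (cv2) and the standard library are available. Lean on these libraries where they do the work, as an engineer would, in place of code of your own. Each camera call takes 0.05 s, during which the arm holds its last target. There are 200 camera calls.

## Working session

There is one attempt and no reset: what is moved stays moved. The work goes in short steps, Python scripts to look and compute and a tool call to move; the robot and the scene stay as the last step left them, time stands still between calls to the robot, and variables do not carry over. Pictures are saved under pics/ and viewed, at most 10 in all, crops included, and the job is handed in when it is done.

Besides the shell and the picture viewer there is one more tool, called after ">>>" by a JSON object that holds its "name" and its "arguments". arm_command: Moves the arm, as the interface text tells. Its arguments: {"type":"object","properties":{"motion":{"type":"array","items":{"type":"array","items":{"type":"number"}}},"grip_force":{"type":"number"}},"required":["motion"]}

```bash
ls; mkdir -p pics
python3 - <<'E'
from station import manip, imaging
import cv2,pickle
ims={}
for n in("scene","top","wrist"):
    im=imaging.get_image(n); ims[n]=im
    print(n,im["fx"],im["cx"],im["cy"],im["rvec"],im["tvec"])
pickle.dump(ims,open("ims0.pkl","wb"))
cv2.imwrite("pics/scene0.png",ims["scene"]["pixels"]);cv2.imwrite("pics/top0.png",ims["top"]["pixels"])
print(manip.observe(),manip.hold_point_z)
E
```

```text
pics
scene 512.4507488937165 320.3828461458099 231.65285517888938 [ 1.2015539  -2.37310862  0.91471587] [0.35423891 0.35291761 0.94390851]
top 514.6889644880143 316.7719300548084 227.2311643186522 [ 2.15517624 -2.15408097  0.19750662] [0.06168482 0.51903049 1.23763284]
wrist 405.18604369177774 326.0394960077752 244.83690895618852 [-1.74331754 -2.39738036 -0.33274642] [ 0.67341987 -0.03533095  0.37864128]
{'clock': 0.15, 'joints': array([-9.68855398e-01,  3.59225398e-01,  1.12601724e-02, -2.06759186e-04,
       -1.22411278e+00, -2.88103545e-01]), 'qvel': array([-4.58102349e-05, -2.50660054e-03,  3.56837113e-03,  2.03129040e-03,
       -5.19207443e-04, -6.08514279e-04]), 'effort': array([-1.90003098e-03, -5.83875668e+01,  2.93655002e+01,  6.94043040e+00,
       -4.17748597e-03,  1.03916040e-05]), 'position': array([ 0.20822607, -0.64169458,  0.23058159]), 'eef_rot': array([-1.56240715e-01,  9.87718795e-01,  6.20266337e-04, -1.88127974e-04]), 'wrist_force': array([-0.18037964,  0.39754828, -0.3776952 ]), 'torque': array([0.0556554 , 0.04545152, 0.0359728 ]), 'finger_force': 0.0, 'gripper_width': 0.08536532558778932} 0.0187
```

View pics/scene0.png

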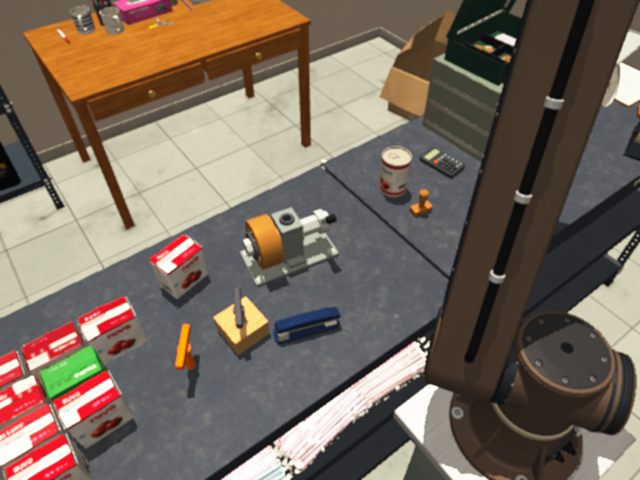

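View pics/top0.png

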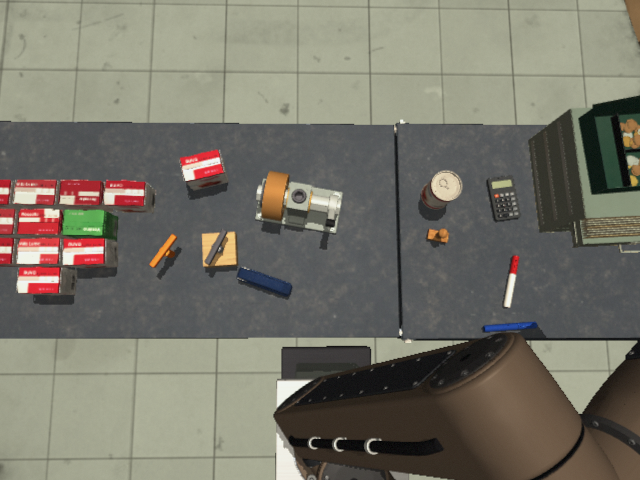

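The scene view shows the stand at about (290,240), with the setscrew at (288,217) and the black lever end at (331,218). The wooden block with the dark key is at (240,320).

Candidates for the key:
- Dark T-bar in the wooden block: scene (238,305), top (217,247).
- Orange look-alike: scene (184,345), top (163,251).

I choose the dark one in the wooden block and will check it in a crop.

```bash
cat > h.py <<'E'
import numpy as np,cv2
def cam(im):
    R=cv2.Rodrigues(np.array(im["rvec"],float))[0]; t=np.array(im["tvec"],float).ravel()
    K=np.array([[im["fx"],0,im["cx"]],[0,im["fy"],im["cy"]],[0,0,1]]); return R,t,K
def cloud(im):
    R,t,K=cam(im); v,u=np.mgrid[:480,:640]; z=im["z_map"]
    p=np.stack([(u-K[0,2])/K[0,0]*z,(v-K[1,2])/K[1,1]*z,z],-1)
    return np.where(z[...,None]>0,(p-t)@R,np.nan)
def plane(im,uv,h):
    R,t,K=cam(im); c=-R.T@t; d=R.T@np.linalg.inv(K)@np.array([uv[0],uv[1],1.]); return c+d*(h-c[2])/d[2]
def proj(im,p):
    R,t,K=cam(im); q=K@(R@np.asarray(p)+t); return q[:2]/q[2]
E
python3 - <<'E'
import pickle,cv2,numpy as np
from h import *
ims=pickle.load(open("ims0.pkl","rb"))
a=ims["top"]["pixels"][160:310,140:350]; a=cv2.resize(a,None,fx=3.8,fy=3.8,interpolation=cv2.INTER_CUBIC)
cv2.imwrite("pics/topcrop.png",a)
C=cloud(ims["top"])
for n,(u,v) in dict(table=(190,280),key=(217,247),orange=(163,251),wood=(230,262),screw=(299,197),block=(305,212),lever=(328,225),tip=(330,232),tape=(275,180)).items(): print(n,C[v,u].round(4))
# key bar in cloud
def box(m,n):
    ys,xs=np.nonzero(m); print(n,m.sum(),C[m].mean(0).round(4),cv2.minAreaRect((C[m][:,:2]*1000).astype(np.float32)))
H=C[...,2]; V,U=np.mgrid[:480,:640]
win=lambda u0,u1,v0,v1:(U>u0)&(U<u1)&(V>v0)&(V<v1)
box(win(195,245,225,270)&(H>.083)&(H<.11),"key")
box(win(195,245,225,275)&(H>.038)&(H<.055),"wood")
box(win(285,345,180,240)&(H>.112)&(H<.124),"blocktop")
box(win(285,315,180,215)&(H>.1235)&(H<.14),"screw")
hsv=cv2.cvtColor(ims["top"]["pixels"],cv2.COLOR_BGR2HSV)
box(win(310,345,200,245)&(H>.1)&(hsv[...,2]<70),"dark tip")
E
```

```text
table [0.3906 0.3777 0.0015]
key [0.4627 0.2974 0.0959]
orange [0.4542 0.4251 0.0857]
wood [0.4318 0.2731 0.0468]
screw [0.5804 0.1059 0.1087]
block [0.5455 0.0916 0.1029]
lever [0.5093 0.039  0.1353]
tip [0.5115 0.0275 0.0091]
tape [0.6168 0.1619 0.1267]
key 263 [0.4636 0.3013 0.0946] ((464.4545593261719, 302.4927062988281), (22.12567138671875, 89.82520294189453), 60.71845626831055)
wood 858 [0.4605 0.2968 0.0449] ((452.4300231933594, 291.61077880859375), (105.25971221923828, 101.01602172851562), 3.2386085987091064)
blocktop 466 [0.5773 0.1031 0.1195] ((574.1190185546875, 80.28256225585938), (127.7165756225586, 65.07461547851562), 76.41287231445312)
screw 101 [0.5805 0.1098 0.1257] ((584.4679565429688, 111.35149383544922), (65.77980041503906, 42.72736358642578), 6.962016582489014)
dark tip 67 [0.514 0.036 0.14 ] ((514.681396484375, 35.6590690612793), (19.801223754882812, 17.0189208984375), 83.55330657958984)
```

View pics/topcrop.png

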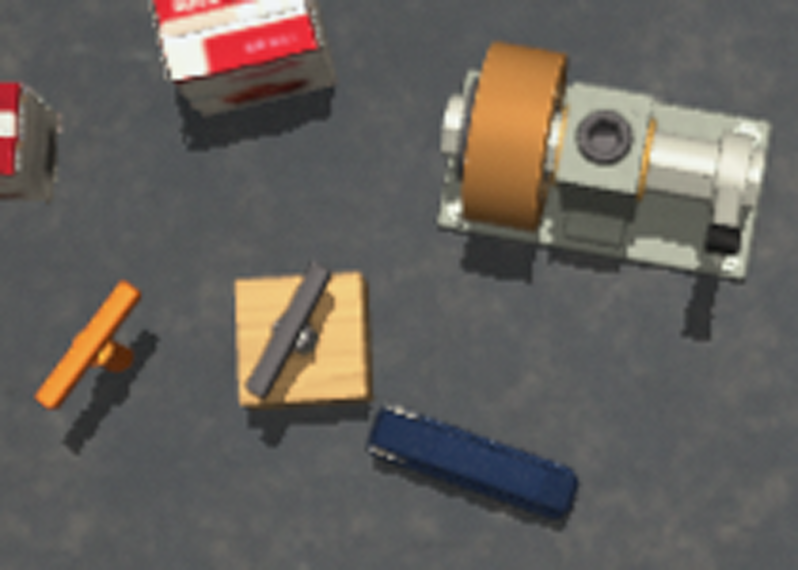

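The crop confirms it: the dark T-bar at crop (290,330) stands in the wooden block, and the look-alike at (88,345) is orange. The setscrew is at crop (604,136) and the lever's black end at (723,238), leaning towards the robot.

Run:
```python
import pickle,cv2,numpy as np
from h import *
ims=pickle.load(open("ims0.pkl","rb"))
def dark(n,u0,v0,u1,v1,thr):
    im=ims[n]; hsv=cv2.cvtColor(im["pixels"],cv2.COLOR_BGR2HSV)
    m=np.zeros((480,640),np.uint8); m[v0:v1,u0:u1]=((hsv[...,2]<thr)&(hsv[...,1]<110))[v0:v1,u0:u1]
    k,l,s,c=cv2.connectedComponentsWithStats(m); i=1+np.argmax(s[1:,4]); 
    cn=max(cv2.findContours((l==i).astype(np.uint8),0,2)[0],key=cv2.contourArea)
    return s[i],c[i],cv2.minAreaRect(cn)
def tri(a,b):
    P=[np.c_[cam(ims[n])[2]@cam(ims[n])[0],cam(ims[n])[2]@cam(ims[n])[1]] for n in("top","scene")]
    q=cv2.triangulatePoints(P[0],P[1],np.array(a,float),np.array(b,float)).ravel(); return q[:3]/q[3]
T=ims["top"];S=ims["scene"]
sT=dark("top",288,186,311,206,110); print(sT); sS=dark("scene",275,205,302,226,100); print(sS)
print("screw tri",tri(sT[1],sS[1]),plane(T,sT[1],.124),plane(S,sS[1],.124))
lT=dark("top",322,214,338,228,60); lS=dark("scene",322,208,340,226,60); print(lT,lS)
print("tip tri",tri(lT[1],lS[1]))
kT=dark("top",203,225,230,268,118);print(kT); bp=cv2.boxPoints(kT[2]); print([plane(T,p,.096).round(4) for p in bp], plane(T,kT[2][0],.096))
g=lambda x,y:(140+x/3.8-.4,160+y/3.8-.4)
for c in((565,85),(655,95),(645,192),(555,185)): print("blk",plane(T,g(*c),.12).round(4))
for c in((770,121),(745,278),(438,227)): print("base",plane(T,g(*c),.01).round(4))
for n,c in("orange",(88,345)),("stapler",(475,465)),("carton",(250,40)): print(n,plane(T,g(*c),.07).round(3))
b=[plane(T,g(*c),.045) for c in((234,281),(363,271),(370,398),(241,408))]; print("wood",np.mean(b,0),np.round(b,4))
```

```text
(array([292, 189,  14,  14, 119], dtype=int32), array([298.64705882, 195.87394958]), ((298.5, 195.5), (13.0, 13.0), 0.0))
(array([280, 214,  14,  11, 112], dtype=int32), array([286.41964286, 219.45535714]), ((286.5, 219.0), (10.0, 13.0), 90.0))
screw tri [0.58055143 0.10641775 0.1194221 ] [0.57975079 0.10661905 0.124     ] [0.57655963 0.10843709 0.124     ]
(array([325, 219,  10,   8,  65], dtype=int32), array([329.64615385, 222.67692308]), ((329.5, 222.5), (7.0, 9.0), 90.0)) (array([326, 215,  10,   9,  71], dtype=int32), array([330.57746479, 219.        ]), ((330.5, 219.0), (8.0, 9.0), 90.0))
tip tri [0.51498234 0.03458231 0.13162992]
(array([203, 225,  27,  40, 436], dtype=int32), array([215.71788991, 238.96788991]), ((216.0, 244.5), (39.0, 26.0), 90.0))
[array([0.5147, 0.3316, 0.096 ]), array([0.5149, 0.2707, 0.096 ]), array([0.4229, 0.2685, 0.096 ]), array([0.4228, 0.3287, 0.096 ])] [0.46857444 0.29989553 0.096     ]
blk [0.6139 0.1311 0.12  ]
blk [0.6078 0.0754 0.12  ]
blk [0.5468 0.0816 0.12  ]
blk [0.5509 0.1368 0.12  ]
base [ 0.6167 -0.0045  0.01  ]
base [0.5095 0.0132 0.01  ]
base [0.5433 0.2181 0.01  ]
orange [0.457 0.43  0.07 ]
stapler [0.382 0.187 0.07 ]
carton [0.655 0.335 0.07 ]
wood [0.46403354 0.30060154 0.045     ] [[0.5016 0.3453 0.045 ]
 [0.5084 0.2626 0.045 ]
 [0.4263 0.2563 0.045 ]
 [0.4198 0.3382 0.045 ]]
```

>>> {"name": "arm_command", "arguments": {"motion": [[0,0,0.055,1.53,3.38,0.2,8],[0,0,0.055,1.53,3.38,0.2,7],[0,0,0.055,1.53,3.38,0.2,6],[0,0,0.055,1.53,3.38,0.2,5],[0,0,0.055,1.53,3.38,0.2,5],[0,0,0.055,1.53,3.38,0,5],[0,0,0.055,1.53,3.38,0,5],[0,0,0.055,1.53,3.38,0,5]], "grip_force": 20}}

```text
clock: 0.82
position: [0.3309, -0.3699, 0.2412]
eef_rot: [-0.369, 0.929, 0.0, 0.0]
wrist_force: [0.6, -1.6, -0.2]
gripper_width: 0.0497
finger_force: 0.0
```

>>> {"name": "arm_command", "arguments": {"motion": [[0,0,0.055,1.53,3.38,0,5],[0,0,0.055,1.53,3.38,0,5],[0,0,0.055,1.53,3.38,0,5],[0,0,0.055,1.53,3.38,0,5],[0,0,0.055,1.53,3.38,0,5],[0,0,0.055,1.53,3.38,0,5],[0,0,0.055,1.53,3.38,0,5],[0,0,0.055,1.53,3.38,0,5]]}}

```text
clock: 1.48
position: [0.4533, -0.0994, 0.2415]
eef_rot: [-0.563, 0.826, -0.0, 0.0]
wrist_force: [1.0, -0.7, -0.8]
gripper_width: 0.0502
finger_force: 0.0
```

>>> {"name": "arm_command", "arguments": {"motion": [[0,0,0.055,1.53,3.38,0,5],[0,0,0.055,1.53,3.38,0,5],[0,0,0.055,1.53,3.38,0,5],[0,0,0.05,1.53,3.38,0,5],[0,0,0,0,0,0,5]]}}

```text
clock: 1.9
position: [0.5165, 0.0385, 0.2408]
eef_rot: [-0.65, 0.76, -0.0, 0.0]
wrist_force: [0.7, -0.3, 1.0]
gripper_width: 0.0499
finger_force: 0.0
```

Run:
```python
from station import manip, imaging
import pickle,cv2
from h import *
s=manip.observe(); print(s); w=imaging.get_image("wrist"); pickle.dump(w,open("w1.pkl","wb")); cv2.imwrite("pics/w1.png",w["pixels"])
for p in([.58,.1067,.126],[.515,.0346,.1316],[.5664,.0258,.153],s["position"]): print(proj(w,p))
```

```text
{'clock': 1.9, 'joints': array([ 4.53717530e-01,  9.21954956e-02, -3.15373105e-01,  4.06935978e-05,
       -1.16284631e+00, -6.09355498e-01]), 'qvel': array([-0.05402692, -0.03492411, -0.05367315, -0.00378853, -0.02026206,
        0.00374573]), 'effort': array([ 2.45948039e+00, -3.56181085e+01,  2.92224061e+01,  6.64301410e+00,
        3.79330941e-04, -4.28667048e-02]), 'position': array([0.51654938, 0.03848896, 0.24079124]), 'eef_rot': array([-6.50002125e-01,  7.59932366e-01, -6.59753433e-05,  1.79905851e-04]), 'wrist_force': array([ 0.74050279, -0.34505472,  1.00325992]), 'torque': array([-0.06008369, -0.07947098, -0.01558794]), 'finger_force': 0.0, 'gripper_width': 0.04993346904329569}
[252.10457063 344.0405807 ]
[327.20828651 234.59129745]
[238.67491488 242.43455662]
[325.805674   315.61604259]
```

View pics/w1.png

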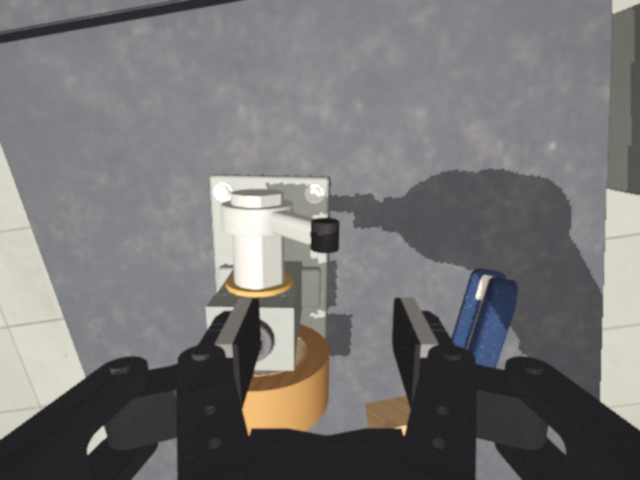

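The black lever end is at (325,235) in the wrist view, within 2 px of the predicted (327,235), and the jaws are square to the spindle. I'll lower the gripper over the lever.

>>> {"name": "arm_command", "arguments": {"motion": [[0,0,0,0.15,-0.45,-3,5],[0,0,0,0,0,-3,5],[0,0,0,0,0,-3,5],[0,0,0,0,0,-2,5],[0,0,0,0,0,-1,5],[0,0,0,0,0,0,5]]}}

```text
clock: 2.45
position: [0.5142, 0.0284, 0.1193]
eef_rot: [-0.647, 0.762, 0.001, -0.002]
wrist_force: [-0.1, -0.2, 1.2]
gripper_width: 0.0499
finger_force: 0.0
```

>>> {"name": "arm_command", "arguments": {"motion": [[0,0,0,0.6,-0.1,0.2,5],[0,0,0,0.6,-0.1,0.2,5],[0,0,0,0.6,-0.1,0.2,5],[0,0,0,0.6,-0.1,0.2,4.5],[0,0,0,0.6,-0.1,0.2,4],[0,0,0,0.6,-0.1,0.2,4],[0,0,0,0.6,-0.1,0.2,4],[0,0,0,0.6,-0.1,0.2,4]]}}

```text
clock: 3.12
position: [0.5647, 0.0214, 0.1377]
eef_rot: [-0.648, 0.762, -0.0, 0.0]
wrist_force: [-1.3, 0.4, 1.0]
gripper_width: 0.0403
finger_force: 0.7
```

>>> {"name": "arm_command", "arguments": {"motion": [[0,0,0,0,0,0,3],[0,0,0,0,0,0,2.4],[0,0,0,0,0,0,2],[0,0,0,0,0,0,1.8],[0,0,0,0,0,0,1.8],[0,0,0,0,0,0,1.8]]}}

```text
clock: 3.62
position: [0.5637, 0.0215, 0.1372]
eef_rot: [-0.648, 0.762, -0.0, -0.0]
wrist_force: [-0.3, -0.4, -2.3]
gripper_width: 0.0184
finger_force: 14.4
```

Run:
```python
from station import manip, imaging
import pickle,cv2
from h import *
s=manip.observe(); print(s["position"],s["wrist_force"],s["gripper_width"],s["finger_force"])
w=imaging.get_image("scene"); a=w["pixels"][170:300,200:380]; cv2.imwrite("pics/s1.png",cv2.resize(a,None,fx=4,fy=4))
```

```text
[0.56369245 0.02148029 0.13718716] [-0.30130177 -0.38671415 -2.27784821] 0.018383407764379873 14.44632276892662
```

View pics/s1.png

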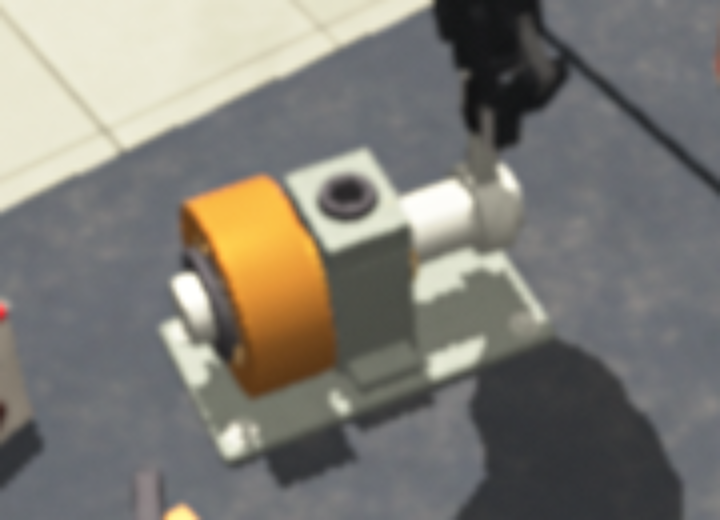

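The black end is between the pads and the lever stands about upright, with an estimated lean of 0.03 rad. I'll nudge it +2 mm, release it, rise and work out where to put the camera.

>>> {"name": "arm_command", "arguments": {"motion": [[0,0,0,0.2,0,0,1.8],[0,0,0,0,0,0,1.8],[0,0,0,0,0,0,3],[0,0,0,0,0,0,5],[0,0,0,0,0,0,5],[0,0,0,0,0,2,5],[0,0,0,0,0,4,5],[0,0,0,0,0,4,5]]}}

```text
clock: 4.33
position: [0.565, 0.0213, 0.2374]
eef_rot: [-0.648, 0.762, 0.001, -0.001]
wrist_force: [1.3, 0.4, -0.2]
gripper_width: 0.0501
finger_force: 0.0
```

Run:
```python
from station import manip, imaging
import pickle,cv2
from h import *
w=imaging.get_image("wrist"); R,t,K=cam(w); s=manip.observe()
print("cam",-R.T@t,"axis",R[2],"tcp",s["position"])
ims={n:imaging.get_image(n) for n in("top","scene")}; c={}
for n,b in(("top",(310,180,345,225)),("scene",(310,195,345,235))):
    h=cv2.cvtColor(ims[n]["pixels"],cv2.COLOR_BGR2HSV); m=np.zeros((480,640),np.uint8); u0,v0,u1,v1=b
    m[v0:v1,u0:u1]=(h[...,2]<60)[v0:v1,u0:u1]; k,l,st,cc=cv2.connectedComponentsWithStats(m)
    for i in range(1,k):
        if st[i,4]>15: print(n,st[i],cc[i],plane(ims[n],cc[i],.158))
    print("expected",proj(ims[n],[.5664,.0258,.153]))
pickle.dump((w,ims),open("ims2.pkl","wb"))
```

```text
cam [ 0.55452596 -0.04599799  0.37936129] axis [ 0.03981466  0.26760554 -0.9627056 ] tcp [0.56947577 0.0215309  0.24750134]
top [310 180  12   4  33] [314.18181818 181.09090909] [0.60690671 0.07115656 0.158     ]
top [325 180  20  34 400] [336.4075 193.0225] [0.57935619 0.02065726 0.158     ]
expected [334.05009757 199.05442374]
scene [315 195  11   8  70] [320.12857143 198.15714286] [0.55838515 0.03015371 0.158     ]
expected [319.57741754 196.93341182]
```

>>> {"name": "arm_command", "arguments": {"motion": [[0,0,0,0.35,2.8,0,8],[0,0,0,0.35,2.8,-1,8],[0,0,0,0.35,2.9,-2,8],[0,0,0,0,0,-2.7,8],[0,0,0,0,0,0,8],[0,0,0,0,0,0,8],[0,0,0,0,0,0,8]]}}

```text
clock: 5.07
position: [0.5767, 0.106, 0.1811]
eef_rot: [-0.648, 0.762, -0.0, -0.0]
wrist_force: [-0.2, -0.3, 1.0]
gripper_width: 0.0804
finger_force: 0.0
```

Run:
```python
from station import manip, imaging
import pickle,cv2
from h import *
w=imaging.get_image("wrist"); s=manip.observe(); print(s["position"])
pickle.dump(w,open("w3.pkl","wb"))
u,v=proj(w,[.58,.1067,.126]).round().astype(int); tu,tv=proj(w,[.5664,.0258,.153]); print(u,v,tu,tv)
print("depth screw rim",np.nanmedian(cloud(w)[v-25:v+26,u-25:u+26].reshape(-1,3)[:,2]))
cv2.imwrite("pics/w3.png",w["pixels"])
```

```text
[0.57707406 0.10607074 0.18172598]
320 271 318.7633906580898 97.2962368160359
depth screw rim 0.12344963871967962
```

View pics/w3.png

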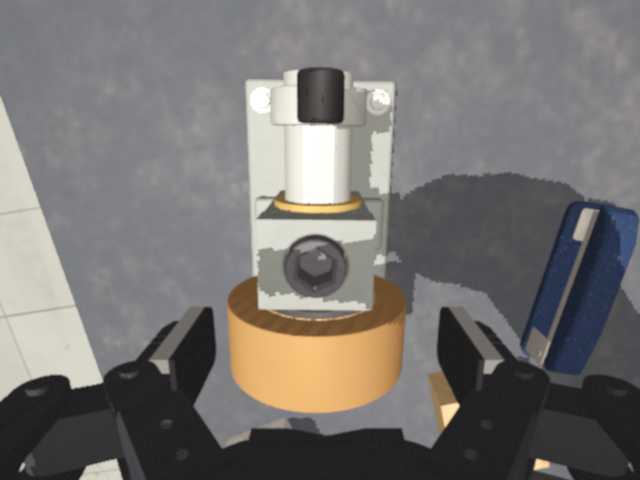

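The lever's black end is at (320,95), where an upright lever should appear (319,97). The setscrew is at (316,266) and its hex socket is clear to see. Next I'll measure the hex.

Run:
```python
import pickle,cv2
from h import *
w=pickle.load(open("w3.pkl","rb"))
# rectify plane z=.126 around nominal: 10 px/mm, up=+x_world, right=-y
c0=np.array([.578,.1075]); N=240; s=.00015
yy,xx=np.mgrid[:N,:N]; X=c0[0]-(yy-N/2)*s; Y=c0[1]-(xx-N/2)*s
R,t,K=cam(w); P=np.stack([X,Y,np.full_like(X,.126)],-1)@R.T+t; q=P@K.T; q=(q[...,:2]/q[...,2:]).astype(np.float32)
r=cv2.remap(w["pixels"],q[...,0],q[...,1],cv2.INTER_CUBIC)
cl=cv2.createCLAHE(3,(2,2)).apply(cv2.cvtColor(r,cv2.COLOR_BGR2GRAY)); cv2.imwrite("pics/hex.png",cv2.resize(cl,None,fx=2.4,fy=2.4,interpolation=cv2.INTER_CUBIC))
g=cv2.cvtColor(w["pixels"],cv2.COLOR_BGR2HSV)[...,2].astype(float)
m=np.zeros((480,640),np.uint8); m[230:302,278:356]=(g<120)[230:302,278:356]
k,l,st,cc=cv2.connectedComponentsWithStats(m); i=1+np.argmax(st[1:,4]); cn=max(cv2.findContours((l==i).astype(np.uint8),0,1)[0],key=cv2.contourArea)
e=cv2.fitEllipse(cn); print(st[i],e,plane(w,e[0],.124))
```

```text
[ 282  235   67   62 2996] ((315.29443359375, 265.83367919921875), (61.57611846923828, 65.40480041503906), 88.20156860351562) [0.58195353 0.10443086 0.124     ]
```

View pics/hex.png

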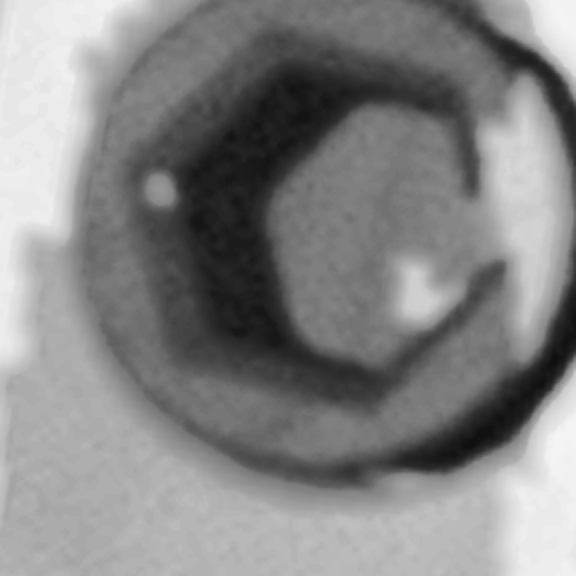

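Reading the hex view at 16 px/mm, the socket mouth is centred near (320,219) and its flats lie at a yaw of about -15° (-0.26 rad). That agrees with the stand's -0.163 and the screw's ±0.1 range. Screw position is about (0.581, 0.1055). Now to the key.

>>> {"name": "arm_command", "arguments": {"motion": [[0,0,0,0,0,2.5,8],[0,0,0.1,0,0,2.5,8],[0,0,0.11,-1,1.7,1,7],[0,0,0.11,-1,1.7,0,6],[0,0,0.11,-1,1.7,0,6],[0,0,0.11,-1,1.7,0,6],[0,0,0.11,-1,1.7,0,6],[0,0,0.11,-1,1.8,0,6]]}}

```text
clock: 5.78
position: [0.5165, 0.2096, 0.2424]
eef_rot: [0.885, -0.466, 0.001, -0.001]
wrist_force: [0.4, 0.3, 0.7]
gripper_width: 0.06
finger_force: 0.0
```

>>> {"name": "arm_command", "arguments": {"motion": [[0,0,0.11,-1,1.8,0,6],[0,0,0.11,-1,1.8,0,6],[0,0,0.11,-1,1.8,0,6],[0,0,0.11,-1,1.8,0,6],[0,0,0.1,-1.2,1.8,0,6],[0,0,0,0,0,0,6],[0,0,0,0,0,0,6],[0,0,0,0,0,0,6]]}}

```text
clock: 6.45
position: [0.4648, 0.2992, 0.2415]
eef_rot: [0.977, -0.215, 0.001, -0.001]
wrist_force: [0.7, -0.4, -0.1]
gripper_width: 0.0598
finger_force: 0.0
```

Run:
```python
from station import manip, imaging
import pickle,cv2
from h import *
w=imaging.get_image("wrist"); s=manip.observe(); q=s["eef_rot"]; print(s["position"],"yaw y",np.arctan2(2*q[1]**2-1,2*q[0]*q[1]),s["joints"])
pickle.dump(w,open("w4.pkl","wb")); cv2.imwrite("pics/w4.png",w["pixels"])
top=imaging.get_image("top"); pickle.dump(top,open("t4.pkl","wb"))
C=cloud(w); m=(C[...,2]>.085)&(C[...,2]<.104)&(abs(C[...,0]-.464)<.06)&(abs(C[...,1]-.30)<.06)
b=cv2.minAreaRect((C[m][:,:2]*1000).astype(np.float32)); print(m.sum(),np.median(C[m][:,2]),b)
mu=m.astype(np.uint8); cn=max(cv2.findContours(mu,0,1)[0],key=cv2.contourArea); r=cv2.minAreaRect(cn); p=np.array([plane(w,x,.096) for x in cv2.boxPoints(r)]); print(r,p.round(4),p.mean(0))
for a,b in((0,1),(1,2)): d=p[b]-p[a]; print(np.hypot(*d[:2]),np.arctan(d[1]/d[0]))
```

```text
[0.46489008 0.29895678 0.24127833] yaw y -2.005417887692002 [ 9.26053416e-01  1.50423944e-01 -2.46165944e-01  2.74555328e-04
 -1.17274212e+00  2.10014878e-01]
2251 0.09505760738034014 ((466.47607421875, 300.8759765625), (14.01591682434082, 90.01731872558594), 63.22792053222656)
((324.4456481933594, 223.06436157226562), (19.414329528808594, 120.01107025146484), 1.5074357986450195) [[0.4306 0.3267 0.096 ]
 [0.5104 0.2864 0.096 ]
 [0.5044 0.2743 0.096 ]
 [0.4241 0.3135 0.096 ]] [0.4673938  0.30024922 0.096     ]
0.08938229795507452 -0.4675549114000033
0.01354311685428564 1.1108156521160732
```

View pics/w4.png

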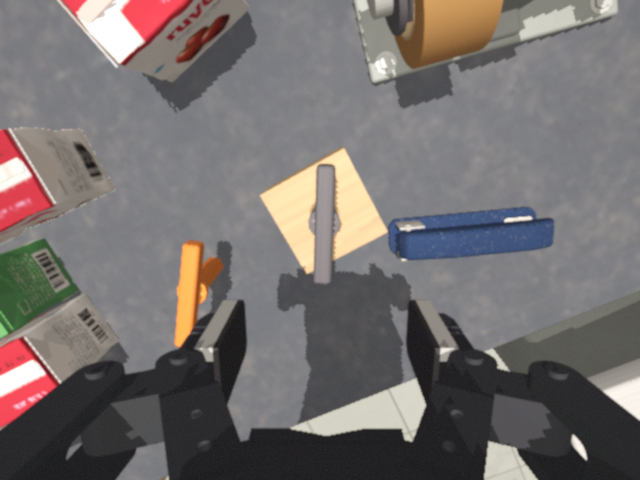

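The bar measures 90 x 14 mm and is centred at (324,223) in the wrist view, with yaw -0.466. The dark key is in the wooden block and the orange one is separate at (190,290). The fingertips stay above the shank and the stapler. Grasping.

>>> {"name": "arm_command", "arguments": {"motion": [[0,0,-0.03,0.11,0.2,-3,5],[0,0,0,0,0,-3,4],[0,0,0,0,0,-3,4],[0,0,0,0,0,-3,4],[0,0,0,0,0,-2,4],[0,0,0,0,0,-1.8,4],[0,0,0,0,0,0,4],[0,0,0,0,0,0,4]]}}

```text
clock: 7.22
position: [0.4657, 0.3005, 0.082]
eef_rot: [0.973, -0.23, -0.0, 0.001]
wrist_force: [0.7, -0.4, 1.3]
gripper_width: 0.04
finger_force: 0.0
```

>>> {"name": "arm_command", "arguments": {"motion": [[0,0,0,0,0,0,3],[0,0,0,0,0,0,2],[0,0,0,0,0,0,1.4],[0,0,0,0,0,0,1],[0,0,0,0,0,0,1],[0,0,0,0,0,0,1],[0,0,0,0,0,0,1]], "grip_force": 80}}

```text
clock: 7.8
position: [0.4661, 0.302, 0.084]
eef_rot: [0.973, -0.229, 0.001, -0.001]
wrist_force: [-0.5, -1.6, 5.5]
gripper_width: 0.0119
finger_force: 78.3
```

>>> {"name": "arm_command", "arguments": {"motion": [[0,0,0,0,0,1,1],[0,0,0,0,0,2,1],[0,0,0,0,0,2.5,1],[0,0,0,0,0,3,1],[0,0,0,0,0,3,1],[0,0,0,0,0,2,1],[0,0,0,0,0,1,1],[0,0,0,0,0,0,1]]}}

```text
clock: 8.47
position: [0.4662, 0.3023, 0.2304]
eef_rot: [0.973, -0.229, 0.001, -0.002]
wrist_force: [-0.1, -0.2, -1.9]
gripper_width: 0.0115
finger_force: 78.1
```

>>> {"name": "arm_command", "arguments": {"motion": [[0,0,0.03,1.5,-2.4,0,1],[0,0,0.03,1.5,-2.6,0,1],[0,0,0.03,1.5,-2.6,0,1],[0,0,0.03,1.5,-2.6,0,1],[0,0,0.03,1.5,-2.6,0,1],[0,0,0.03,1.5,-2.6,0,1],[0,0,0.03,1.5,-2.6,0,1],[0,0,0,1,-1.6,0,1]]}}

```text
clock: 9.13
position: [0.5803, 0.103, 0.2252]
eef_rot: [0.992, -0.126, -0.001, 0.001]
wrist_force: [0.2, 0.6, -1.5]
gripper_width: 0.0115
finger_force: 78.1
```

>>> {"name": "arm_command", "arguments": {"motion": [[0,0,0,0,0,0,1],[0,0,0,0,0,0,1],[0,0,0,0,0,0,1],[0,0,0,0,0,0,1]]}}

```text
clock: 9.47
position: [0.5798, 0.1059, 0.2265]
eef_rot: [0.992, -0.126, -0.001, 0.0]
wrist_force: [0.1, 0.7, -0.4]
gripper_width: 0.0116
finger_force: 78.1
```

Run:
```python
from station import manip, imaging
import pickle,cv2
from h import *
s=manip.observe(); q=s["eef_rot"]; print(s["position"],"yaw y",np.arctan2(2*q[1]**2-1,2*q[0]*q[1]),s["joints"],s["torque"],s["wrist_force"],s["gripper_width"])
I={n:imaging.get_image(n) for n in("wrist","scene","top")}; pickle.dump(I,open("i5.pkl","wb"))
W=cv2.resize(I["wrist"]["pixels"][130:430,170:470],(400,400)); S=cv2.resize(I["scene"]["pixels"][150:250,240:340],(400,400),interpolation=cv2.INTER_CUBIC)
cv2.imwrite("pics/i5.png",np.hstack([W,S]))
```

```text
[0.57977082 0.10592573 0.22649572] yaw y -1.8230986341558721 [ 5.11951835e-01  2.22958837e-01 -1.89048237e-01 -3.71017058e-04
 -1.16005148e+00  8.06690437e-01] [-0.01295684 -0.03154537 -0.01936278] [ 0.06654829  0.67088985 -0.37509996] 0.011570180362378895
```

View pics/i5.png

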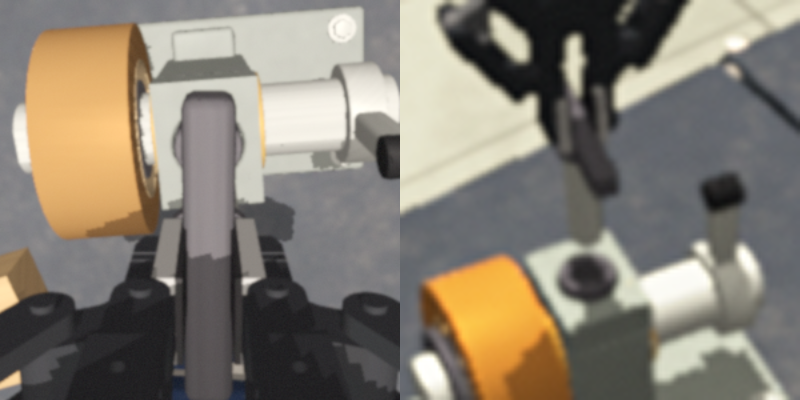

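The key hangs over the screw. In the wrist crop the bar's midline (209) matches the screw's centre (208). In the scene crop the tip is at (587,240), above the screw at (587,275). I'll check the offset numerically.

Run:
```python
import pickle
from h import *
I=pickle.load(open("i5.pkl","rb")); S=I["scene"]
zt=.2265+.0055-.078
for z in(.126,.14,zt): print(z,proj(S,[.581,.106,z]),"x+3mm",proj(S,[.584,.106,z])-proj(S,[.581,.106,z]),"y+3mm",proj(S,[.581,.109,z])-proj(S,[.581,.106,z]))
# shank edges & screw in scene, per row dark/grey profile
g=cv2.cvtColor(S["pixels"],cv2.COLOR_BGR2GRAY)
for v in range(196,224,2): print(v,g[v,276:300])
```

```text
0.126 [286.17411781 217.16781768] x+3mm [-0.75809137 -0.7937388 ] y+3mm [-1.14046389  0.58575931]
0.14 [285.84269539 212.7040031 ] x+3mm [-0.76465569 -0.79460088] y+3mm [-1.15144805  0.58645068]
0.15400000000000003 [285.50504325 208.15628275] x+3mm [-0.77133404 -0.79535549] y+3mm [-1.16264562  0.58706459]
196 [110 111 111 113 111 105 100  98 100  96  80  55  41  41  42  40  39  43
  66  94 106 108 108 108]
198 [112 112 112 112 111 105 100  99  98  99  97  86  65  49  45  50  56  63
  82 100 105 108 110 110]
200 [111 110 108 108 107 104 100  98  99  99 100 100  94  85  86  94 102 106
 107 107 108 112 115 116]
202 [108 108 108 109 110 107 101  98  97  99 100 102 100  95  94 101 105 104
 104 104 104 106 108 109]
204 [105 106 106 106 106 105 100  99  98  99  99 101 100  95  93  99 104 104
 104 105 105 104 106 108]
206 [106 105 105 106 105 104 101  98  98  99  98 100 100  96  97 107 107 103
 104 103 104 105 104 104]
208 [103 104 105 104 103 103 100  98  96  98  98  99  99 109 145 178 164 125
 104 102 103 106 105 107]
210 [110 114 123 133 149 162 165 154 129 109 102 107 123 152 187 212 208 178
 135 107 102 102 103 104]
212 [177 192 204 210 217 219 216 206 190 174 159 164 179 200 210 215 217 213
 192 150 118 109 109 107]
214 [215 216 216 216 210 185 145 106  87  74  71  75  99 122 140 161 186 208
 214 200 167 128 108 106]
216 [217 217 213 199 166 127  87  55  44  42  40  41  47  61  80 101 126 157
 197 214 206 172 132 108]
218 [220 218 202 165 130 109  80  48  38  39  38  40  39  42  57  87 107 116
 153 203 220 214 191 154]
220 [218 218 193 132  92 101 102  85  64  51  49  51  51  48  52  63  69  83
 142 198 218 219 215 218]
222 [198 217 209 169 102  67  73  81  73  59  57  57  55  52  47  44  61 124
 190 214 216 215 215 219]
```

>>> {"name": "arm_command", "arguments": {"motion": [[0,0,0,0.1,0,-1,1],[0,0,0,0,0,-1,1],[0,0,0,0,0,-0.5,1],[0,0,0,0,0,-0.3,1],[0,0,0,0,0,-0.3,1],[0,0,0,0,0,-0.2,1],[0,0,0,0,0,0,1]]}}

```text
clock: 10.2
position: [0.5814, 0.1056, 0.1939]
eef_rot: [0.992, -0.126, -0.0, -0.0]
wrist_force: [-1.1, 0.3, -2.1]
gripper_width: 0.0117
finger_force: 78.0
```

```bash
cat > o.py <<'E'
from station import manip
import numpy as np
s=manip.observe(); q=s["eef_rot"]; n=lambda a:np.round(a,4)
print(s["clock"],n(s["position"]),"F",n(s["wrist_force"]),"T",n(s["torque"]),"baryaw",n((np.arctan2(2*q[1]**2-1,2*q[0]*q[1])+np.pi/2)),q.round(4),"w",n(s["gripper_width"]),"q6",n(s["joints"][5]))
E
python3 o.py
```

```text
10.2 [0.5814 0.1056 0.1939] F [-1.1015  0.3481 -2.1272] T [ 0.3639 -0.1266 -0.0174] baryaw -0.2529 [ 9.920e-01 -1.261e-01 -1.000e-04 -0.000e+00] w 0.0117 q6 0.8079
```

>>> {"name": "arm_command", "arguments": {"motion": [[0,0,0,0,0,-0.3,1],[0,0,0,0,0,-0.3,1],[0,0,0,0,0,-0.2,1],[0,0,0,0,0,-0.1,1],[0,0,0,0,0,0,1]]}}

```text
clock: 10.62
position: [0.5814, 0.1055, 0.1851]
eef_rot: [0.992, -0.126, -0.0, -0.0]
wrist_force: [1.4, 1.0, -2.2]
gripper_width: 0.0115
finger_force: 78.1
```

```bash
python3 o.py
```

```text
10.6167 [0.5814 0.1055 0.1851] F [ 1.3566  1.0397 -2.1765] T [ 0.4989 -0.1845  0.0153] baryaw -0.2528 [ 9.920e-01 -1.261e-01 -0.000e+00 -1.000e-04] w 0.0115 q6 0.808
```

>>> {"name": "arm_command", "arguments": {"motion": [[0,0,0,0,0,-0.1,1],[0,0,0,0,0,-0.1,1],[0,0,0,0,0,-0.1,1],[0,0,0,0,0,0,1]]}}

```text
clock: 10.95
position: [0.5815, 0.1055, 0.1823]
eef_rot: [0.992, -0.126, 0.0, -0.0]
wrist_force: [1.0, 1.1, -1.6]
gripper_width: 0.0117
finger_force: 78.1
```

```bash
python3 o.py
```

```text
10.95 [0.5815 0.1055 0.1823] F [ 1.0478  1.1006 -1.6218] T [ 0.4561 -0.0705 -0.0562] baryaw -0.2528 [ 9.920e-01 -1.261e-01  1.000e-04 -0.000e+00] w 0.0117 q6 0.8079
```

>>> {"name": "arm_command", "arguments": {"motion": [[0,0,0,0,0,-0.1,1],[0,0,0,0,0,-0.1,1],[0,0,0,0,0,0,1]]}}

```text
clock: 11.2
position: [0.5823, 0.1056, 0.182]
eef_rot: [0.992, -0.126, 0.001, -0.0]
wrist_force: [-1.7, 1.2, 8.1]
gripper_width: 0.012
finger_force: 79.3
```

>>> {"name": "arm_command", "arguments": {"motion": [[0,0,0,0,0,-0.1,1],[0,0,0,0,0,0,1]]}}

```text
clock: 11.37
position: [0.5826, 0.1056, 0.1819]
eef_rot: [0.992, -0.126, 0.002, -0.0]
wrist_force: [-3.8, 2.0, 13.0]
gripper_width: 0.0117
finger_force: 80.0
```

```bash
python3 o.py
```

```text
11.3667 [0.5826 0.1056 0.1819] F [-3.7777  1.9598 13.0286] T [0.4638 1.4038 0.0344] baryaw -0.2519 [ 9.921e-01 -1.256e-01  1.700e-03 -4.000e-04] w 0.0117 q6 0.808
```

The key is home: it stops at TCP z = 0.182, which puts the tip at about 0.108. I'll ease off the pressure and start turning clockwise.

```bash
cat > o2.py <<'E'
from station import manip, imaging
import numpy as np
a=[]
for i in range(4): imaging.get_image("wrist"); a.append(manip.observe())
M=lambda k:np.mean([s[k] for s in a],0).round(4)
q=M("eef_rot"); p=M("position"); F=M("wrist_force"); T=M("torque")
print(a[-1]["clock"],p,"F",F,"T",T,"sd",np.std([s["torque"][2] for s in a]).round(3),"baryaw",(np.arctan2(2*q[1]**2-1,2*q[0]*q[1])+np.pi/2).round(4),"q6 eff",M("effort")[5],"w",a[-1]["gripper_width"].round(4))
E
python3 o2.py
```

```text
Traceback (most recent call last):
  File "o2.py", line 7, in <module>
    print(a[-1]["clock"],p,"F",F,"T",T,"sd",np.std([s["torque"][2] for s in a]).round(3),"baryaw",(np.arctan2(2*q[1]**2-1,2*q[0]*q[1])+np.pi/2).round(4),"q6 eff",M("effort")[5],"w",a[-1]["gripper_width"].round(4))
                                                                                                                                                                                     ^^^^^^^^^^^^^^^^^^^^^^^^^^^^
AttributeError: 'float' object has no attribute 'round'
```

>>> {"name": "arm_command", "arguments": {"motion": [[0,0,0,0,0,0.15,1],[0,0,-0.05,0,0,-0.01,1],[0,0,-0.05,0,0,-0.01,1],[0,0,0,0,0,0,1]], "grip_force": 100}}

```text
clock: 11.9
position: [0.5822, 0.1058, 0.182]
eef_rot: [0.984, -0.177, 0.001, -0.001]
wrist_force: [-1.5, 1.6, 6.9]
gripper_width: 0.0115
finger_force: 79.2
```

```bash
python3 o2.py
```

```text
Traceback (most recent call last):
  File "o2.py", line 7, in <module>
    print(a[-1]["clock"],p,"F",F,"T",T,"sd",np.std([s["torque"][2] for s in a]).round(3),"baryaw",(np.arctan2(2*q[1]**2-1,2*q[0]*q[1])+np.pi/2).round(4),"q6 eff",M("effort")[5],"w",a[-1]["gripper_width"].round(4))
                                                                                                                                                                                     ^^^^^^^^^^^^^^^^^^^^^^^^^^^^
AttributeError: 'float' object has no attribute 'round'
```

>>> {"name": "arm_command", "arguments": {"motion": [[0,0,-0.05,0,0,-0.02,1],[0,0,-0.05,0,0,-0.02,1],[0,0,0,0,0,0,1]]}}

```text
clock: 12.35
position: [0.5823, 0.1059, 0.1819]
eef_rot: [0.974, -0.226, 0.001, -0.001]
wrist_force: [-2.4, 2.5, 8.5]
gripper_width: 0.0115
finger_force: 79.4
```

```bash
python3 o2.py
```

```text
Traceback (most recent call last):
  File "o2.py", line 7, in <module>
    print(a[-1]["clock"],p,"F",F,"T",T,"sd",np.std([s["torque"][2] for s in a]).round(3),"baryaw",(np.arctan2(2*q[1]**2-1,2*q[0]*q[1])+np.pi/2).round(4),"q6 eff",M("effort")[5],"w",a[-1]["gripper_width"].round(4))
                                                                                                                                                                                     ^^^^^^^^^^^^^^^^^^^^^^^^^^^^
AttributeError: 'float' object has no attribute 'round'
```

>>> {"name": "arm_command", "arguments": {"motion": [[0,0,-0.05,0,0,-0.02,1],[0,0,-0.05,0,0,-0.02,1],[0,0,0,0,0,0,1]]}}

```text
clock: 12.8
position: [0.5823, 0.1059, 0.1815]
eef_rot: [0.962, -0.274, 0.001, -0.001]
wrist_force: [-2.0, 0.4, 8.8]
gripper_width: 0.0119
finger_force: 79.4
```

```bash
python3 o2.py
```

```text
Traceback (most recent call last):
  File "o2.py", line 7, in <module>
    print(a[-1]["clock"],p,"F",F,"T",T,"sd",np.std([s["torque"][2] for s in a]).round(3),"baryaw",(np.arctan2(2*q[1]**2-1,2*q[0]*q[1])+np.pi/2).round(4),"q6 eff",M("effort")[5],"w",a[-1]["gripper_width"].round(4))
                                                                                                                                                                                     ^^^^^^^^^^^^^^^^^^^^^^^^^^^^
AttributeError: 'float' object has no attribute 'round'
```

```bash
sed -i 's/a\[-1\]\["gripper_width"\].round(4)/M("gripper_width"),"ff",M("finger_force")/' o2.py; python3 o2.py
```

```text
13.2 [0.5823 0.1059 0.1815] F [-1.9789  2.1059  7.9347] T [0.9328 0.8795 0.0411] sd 0.044 baryaw -0.5522 q6 eff -0.0271 w 0.0117 ff 79.3968
```

>>> {"name": "arm_command", "arguments": {"motion": [[0,0,-0.05,0,0,-0.02,1],[0,0,-0.05,0,0,-0.02,1],[0,0,0,0,0,0,1]]}}

```text
clock: 13.45
position: [0.5824, 0.1059, 0.1811]
eef_rot: [0.947, -0.322, 0.001, -0.001]
wrist_force: [-1.6, 1.8, 8.7]
gripper_width: 0.0116
finger_force: 79.4
```

```bash
python3 o2.py
```

```text
13.65 [0.5824 0.1059 0.1811] F [-1.7842  1.9665  8.4419] T [0.9392 0.7767 0.0351] sd 0.015 baryaw -0.6523 q6 eff -0.1653 w 0.0116 ff 79.3768
```

```bash
cat > o3.py <<'E'
from station import manip, imaging
import numpy as np
a=[manip.observe()]
for i in range(2): imaging.get_image("wrist"); a.append(manip.observe())
q=a[0]["eef_rot"]
print(a[-1]["clock"],"z",a[0]["position"].round(4),"Fz",a[0]["wrist_force"][2].round(1),"yaw",[(np.arctan2(2*s["eef_rot"][1]**2-1,2*s["eef_rot"][0]*s["eef_rot"][1])+np.pi/2).round(4) for s in a],"Tz",[s["torque"][2].round(3) for s in a],"e6",[s["effort"][5].round(3) for s in a])
E
python3 o3.py
```

```text
13.75 z [0.5824 0.1059 0.1812] Fz 8.4 yaw [np.float64(-0.6521), np.float64(-0.6521), np.float64(-0.6521)] Tz [np.float64(0.025), np.float64(0.043), np.float64(0.011)] e6 [np.float64(-0.034), np.float64(-0.029), np.float64(-0.029)]
```

>>> {"name": "arm_command", "arguments": {"motion": [[0,0,-0.03,0,0,-0.012,1],[0,0,-0.03,0,0,-0.012,1]]}}

```text
clock: 13.92
position: [0.5824, 0.106, 0.181]
eef_rot: [0.937, -0.349, 0.001, -0.001]
wrist_force: [-0.9, 2.4, 7.5]
gripper_width: 0.0118
finger_force: 79.4
```

```bash
python3 o3.py
```

```text
14.0167 z [0.5824 0.106  0.181 ] Fz 7.5 yaw [np.float64(-0.7133), np.float64(-0.7157), np.float64(-0.7133)] Tz [np.float64(0.108), np.float64(0.077), np.float64(0.043)] e6 [np.float64(0.601), np.float64(0.268), np.float64(-0.49)]
```

>>> {"name": "arm_command", "arguments": {"motion": [[0,0,-0.03,0,0,-0.012,1],[0,0,-0.03,0,0,-0.012,1]]}}

```text
clock: 14.18
position: [0.5825, 0.106, 0.1807]
eef_rot: [0.926, -0.377, 0.001, -0.001]
wrist_force: [-1.2, 1.9, 8.6]
gripper_width: 0.0115
finger_force: 79.4
```

```bash
python3 o3.py
```

```text
14.2833 z [0.5825 0.106  0.1807] Fz 8.6 yaw [np.float64(-0.7732), np.float64(-0.7757), np.float64(-0.7733)] Tz [np.float64(0.151), np.float64(0.109), np.float64(0.054)] e6 [np.float64(0.595), np.float64(0.266), np.float64(-0.49)]
```

Create o4.py:
```python
from station import manip
import numpy as np
s=manip.observe(); q=s["eef_rot"]
print(round(s["clock"],2),"xyz",s["position"].round(4),"F",s["wrist_force"].round(1),"yaw",float((np.arctan2(2*q[1]**2-1,2*q[0]*q[1])+np.pi/2).round(4)),"Tz",float(s["torque"][2].round(3)),"e6",float(s["effort"][5].round(3)))
```

```text
(no output)
```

>>> {"name": "arm_command", "arguments": {"motion": [[0,0,-0.02,0,0,-0.008,1],[0,0,-0.02,0,0,-0.008,1]]}}

```text
clock: 14.45
position: [0.5825, 0.106, 0.1805]
eef_rot: [0.919, -0.395, 0.001, -0.001]
wrist_force: [-1.2, 2.0, 8.8]
gripper_width: 0.0118
finger_force: 79.4
```

```bash
python3 o4.py
```

```text
14.45 xyz [0.5825 0.106  0.1805] F [-1.2  2.   8.8] yaw -0.8128 Tz 0.1 e6 0.37
```

>>> {"name": "arm_command", "arguments": {"motion": [[0,0,-0.02,0,0,-0.008,1],[0,0,-0.02,0,0,-0.008,1]]}}

```text
clock: 14.62
position: [0.5825, 0.106, 0.1804]
eef_rot: [0.91, -0.414, 0.001, -0.001]
wrist_force: [-1.7, 3.0, 8.1]
gripper_width: 0.0114
finger_force: 79.4
```

```bash
python3 o4.py
```

```text
14.62 xyz [0.5825 0.106  0.1804] F [-1.7  3.   8.1] yaw -0.853 Tz 0.087 e6 0.307
```

>>> {"name": "arm_command", "arguments": {"motion": [[0,0,-0.02,0,0,-0.008,1],[0,0,-0.02,0,0,-0.008,1]]}}

```text
clock: 14.78
position: [0.5825, 0.106, 0.1802]
eef_rot: [0.902, -0.432, 0.001, -0.001]
wrist_force: [-2.4, 2.0, 7.9]
gripper_width: 0.0122
finger_force: 79.3
```

```bash
python3 o4.py
```

```text
14.78 xyz [0.5825 0.106  0.1802] F [-2.4  2.   7.9] yaw -0.893 Tz 0.135 e6 0.306
```

>>> {"name": "arm_command", "arguments": {"motion": [[0,0,-0.02,0,0,-0.008,1],[0,0,-0.02,0,0,-0.008,1]]}}

```text
clock: 14.95
position: [0.5826, 0.106, 0.1801]
eef_rot: [0.893, -0.45, 0.001, -0.001]
wrist_force: [-0.5, 1.3, 8.3]
gripper_width: 0.0119
finger_force: 79.3
```

```bash
python3 o4.py
```

```text
14.95 xyz [0.5826 0.106  0.1801] F [-0.5  1.3  8.3] yaw -0.933 Tz 0.126 e6 0.304
```

>>> {"name": "arm_command", "arguments": {"motion": [[0,0,-0.02,0,0,-0.008,1],[0,0,-0.02,0,0,-0.008,1]]}}

```text
clock: 15.12
position: [0.5826, 0.106, 0.1799]
eef_rot: [0.884, -0.468, 0.001, -0.001]
wrist_force: [-2.2, 2.1, 8.1]
gripper_width: 0.012
finger_force: 79.3
```

```bash
python3 o4.py
```

```text
15.12 xyz [0.5826 0.106  0.1799] F [-2.2  2.1  8.1] yaw -0.973 Tz 0.106 e6 0.305
```

>>> {"name": "arm_command", "arguments": {"motion": [[0,0,-0.02,0,0,-0.008,1],[0,0,-0.02,0,0,-0.008,1]]}}

```text
clock: 15.28
position: [0.5826, 0.106, 0.1797]
eef_rot: [0.874, -0.485, 0.001, -0.001]
wrist_force: [-1.6, 1.4, 7.1]
gripper_width: 0.0119
finger_force: 79.3
```

```bash
python3 o4.py
```

```text
15.28 xyz [0.5826 0.106  0.1797] F [-1.6  1.4  7.1] yaw -1.013 Tz 0.145 e6 0.305
```

>>> {"name": "arm_command", "arguments": {"motion": [[0,0,-0.02,0,0,-0.008,1],[0,0,-0.02,0,0,-0.008,1]]}}

```text
clock: 15.45
position: [0.5826, 0.106, 0.1796]
eef_rot: [0.865, -0.502, 0.001, -0.001]
wrist_force: [-0.8, 2.0, 7.7]
gripper_width: 0.0114
finger_force: 79.3
```

```bash
python3 o4.py
```

```text
15.45 xyz [0.5826 0.106  0.1796] F [-0.8  2.   7.7] yaw -1.0529 Tz 0.079 e6 0.304
```

>>> {"name": "arm_command", "arguments": {"motion": [[0,0,-0.02,0,0,-0.008,1],[0,0,-0.02,0,0,-0.008,1]]}}

```text
clock: 15.62
position: [0.5827, 0.106, 0.1794]
eef_rot: [0.854, -0.52, 0.001, -0.001]
wrist_force: [-0.8, 0.5, 8.2]
gripper_width: 0.0118
finger_force: 79.3
```

```bash
python3 o4.py
```

```text
15.62 xyz [0.5827 0.106  0.1794] F [-0.8  0.5  8.2] yaw -1.093 Tz 0.026 e6 0.304
```

>>> {"name": "arm_command", "arguments": {"motion": [[0,0,-0.02,0,0,-0.008,1],[0,0,-0.02,0,0,-0.008,1]]}}

```text
clock: 15.78
position: [0.5827, 0.106, 0.1793]
eef_rot: [0.844, -0.537, 0.001, -0.001]
wrist_force: [-0.7, 2.1, 6.4]
gripper_width: 0.0117
finger_force: 79.3
```

```bash
python3 o4.py
```

```text
15.78 xyz [0.5827 0.106  0.1793] F [-0.7  2.1  6.4] yaw -1.1329 Tz 0.073 e6 0.304
```

>>> {"name": "arm_command", "arguments": {"motion": [[0,0,-0.02,0,0,-0.008,1],[0,0,-0.02,0,0,-0.008,1]]}}

```text
clock: 15.95
position: [0.5827, 0.106, 0.1791]
eef_rot: [0.833, -0.553, 0.001, -0.001]
wrist_force: [-0.8, 1.5, 7.9]
gripper_width: 0.0118
finger_force: 79.3
```

```bash
python3 o4.py
```

```text
15.95 xyz [0.5827 0.106  0.1791] F [-0.8  1.5  7.9] yaw -1.173 Tz 0.127 e6 0.303
```

>>> {"name": "arm_command", "arguments": {"motion": [[0,0,-0.02,0,0,-0.008,1],[0,0,-0.02,0,0,-0.008,1]]}}

```text
clock: 16.12
position: [0.5827, 0.106, 0.1789]
eef_rot: [0.822, -0.57, 0.001, -0.001]
wrist_force: [-1.1, 2.6, 7.7]
gripper_width: 0.0114
finger_force: 79.3
```

```bash
python3 o4.py
```

```text
16.12 xyz [0.5827 0.106  0.1789] F [-1.1  2.6  7.7] yaw -1.2129 Tz 0.115 e6 0.303
```

>>> {"name": "arm_command", "arguments": {"motion": [[0,0,-0.02,0,0,-0.008,1],[0,0,-0.02,0,0,-0.008,1]]}}

```text
clock: 16.28
position: [0.5828, 0.106, 0.1788]
eef_rot: [0.81, -0.586, 0.001, -0.001]
wrist_force: [-0.2, 2.1, 7.7]
gripper_width: 0.0116
finger_force: 79.3
```

```bash
python3 o4.py
```

```text
16.28 xyz [0.5828 0.106  0.1788] F [-0.2  2.1  7.7] yaw -1.2529 Tz 0.085 e6 0.304
```

>>> {"name": "arm_command", "arguments": {"motion": [[0,0,-0.02,0,0,-0.008,1],[0,0,-0.02,0,0,-0.008,1]]}}

```text
clock: 16.45
position: [0.5828, 0.106, 0.1786]
eef_rot: [0.798, -0.602, 0.001, -0.001]
wrist_force: [-0.3, 1.8, 6.5]
gripper_width: 0.0117
finger_force: 79.3
```

```bash
python3 o4.py
```

```text
16.45 xyz [0.5828 0.106  0.1786] F [-0.3  1.8  6.5] yaw -1.293 Tz 0.084 e6 0.303
```

>>> {"name": "arm_command", "arguments": {"motion": [[0,0,-0.02,0,0,-0.008,1],[0,0,-0.02,0,0,-0.008,1]]}}

```text
clock: 16.62
position: [0.5828, 0.106, 0.1785]
eef_rot: [0.786, -0.618, 0.001, -0.001]
wrist_force: [-0.8, 1.5, 8.1]
gripper_width: 0.0113
finger_force: 79.2
```

```bash
python3 o4.py
```

```text
16.62 xyz [0.5828 0.106  0.1785] F [-0.8  1.5  8.1] yaw -1.3329 Tz 0.138 e6 0.302
```

>>> {"name": "arm_command", "arguments": {"motion": [[0,0,-0.02,0,0,-0.008,1],[0,0,-0.02,0,0,-0.008,1]]}}

```text
clock: 16.78
position: [0.5828, 0.106, 0.1783]
eef_rot: [0.773, -0.634, 0.001, -0.002]
wrist_force: [-0.4, 2.4, 6.8]
gripper_width: 0.0115
finger_force: 79.2
```

```bash
python3 o4.py
```

```text
16.78 xyz [0.5828 0.106  0.1783] F [-0.4  2.4  6.8] yaw -1.373 Tz 0.111 e6 0.302
```

>>> {"name": "arm_command", "arguments": {"motion": [[0,0,-0.02,0,0,-0.008,1],[0,0,-0.02,0,0,-0.008,1]]}}

```text
clock: 16.95
position: [0.5828, 0.106, 0.1781]
eef_rot: [0.761, -0.649, 0.001, -0.002]
wrist_force: [0.5, 1.5, 7.9]
gripper_width: 0.0118
finger_force: 79.2
```

```bash
python3 o4.py
```

```text
16.95 xyz [0.5828 0.106  0.1781] F [0.5 1.5 7.9] yaw -1.4129 Tz 0.132 e6 0.302
```

>>> {"name": "arm_command", "arguments": {"motion": [[0,0,-0.02,0,0,-0.008,1],[0,0,-0.02,0,0,-0.008,1]]}}

```text
clock: 17.12
position: [0.5829, 0.106, 0.178]
eef_rot: [0.748, -0.664, 0.001, -0.002]
wrist_force: [-0.3, 2.1, 7.8]
gripper_width: 0.0121
finger_force: 79.2
```

```bash
python3 o4.py
```

```text
17.12 xyz [0.5829 0.106  0.178 ] F [-0.3  2.1  7.8] yaw -1.4529 Tz 0.153 e6 0.302
```

>>> {"name": "arm_command", "arguments": {"motion": [[0,0,-0.02,0,0,-0.008,1],[0,0,-0.02,0,0,-0.008,1]]}}

```text
clock: 17.28
position: [0.5829, 0.106, 0.1779]
eef_rot: [0.734, -0.679, 0.001, -0.002]
wrist_force: [-0.3, 1.6, 7.3]
gripper_width: 0.0115
finger_force: 79.2
```

```bash
python3 o4.py
```

```text
17.28 xyz [0.5829 0.106  0.1779] F [-0.3  1.6  7.3] yaw -1.493 Tz 0.099 e6 0.301
```

>>> {"name": "arm_command", "arguments": {"motion": [[0,0,-0.02,0,0,-0.008,1],[0,0,-0.02,0,0,-0.008,1]]}}

```text
clock: 17.45
position: [0.5829, 0.1059, 0.1777]
eef_rot: [0.72, -0.694, 0.001, -0.002]
wrist_force: [0.1, 1.5, 8.0]
gripper_width: 0.0121
finger_force: 79.2
```

```bash
python3 o4.py
```

```text
17.45 xyz [0.5829 0.1059 0.1777] F [0.1 1.5 8. ] yaw -1.5329 Tz 0.12 e6 0.301
```

>>> {"name": "arm_command", "arguments": {"motion": [[0,0,-0.02,0,0,-0.008,1],[0,0,-0.02,0,0,-0.008,1]]}}

```text
clock: 17.62
position: [0.5829, 0.106, 0.1775]
eef_rot: [-0.706, 0.708, -0.001, 0.002]
wrist_force: [-0.0, 1.6, 7.2]
gripper_width: 0.0115
finger_force: 79.2
```

```bash
python3 o4.py
```

```text
17.62 xyz [0.5829 0.106  0.1775] F [-0.   1.6  7.2] yaw 4.7103 Tz 0.128 e6 0.301
```

>>> {"name": "arm_command", "arguments": {"motion": [[0,0,-0.02,0,0,-0.008,1],[0,0,-0.02,0,0,-0.008,1]]}}

```text
clock: 17.78
position: [0.583, 0.106, 0.1774]
eef_rot: [-0.692, 0.722, -0.001, 0.002]
wrist_force: [-0.1, 1.1, 7.4]
gripper_width: 0.0116
finger_force: 79.2
```

```bash
python3 o4.py
```

```text
17.78 xyz [0.583  0.106  0.1774] F [-0.1  1.1  7.4] yaw 4.6703 Tz 0.147 e6 0.3
```

>>> {"name": "arm_command", "arguments": {"motion": [[0,0,-0.02,0,0,-0.008,1],[0,0,-0.02,0,0,-0.008,1]]}}

```text
clock: 17.95
position: [0.583, 0.1059, 0.1772]
eef_rot: [-0.677, 0.736, -0.001, 0.002]
wrist_force: [0.4, 1.2, 7.4]
gripper_width: 0.0116
finger_force: 79.2
```

```bash
python3 o4.py
```

```text
17.95 xyz [0.583  0.1059 0.1772] F [0.4 1.2 7.4] yaw 4.6302 Tz 0.099 e6 0.299
```

>>> {"name": "arm_command", "arguments": {"motion": [[0,0,-0.02,0,0,-0.008,1],[0,0,-0.02,0,0,-0.008,1]]}}

```text
clock: 18.12
position: [0.583, 0.1059, 0.1771]
eef_rot: [-0.663, 0.749, -0.001, 0.002]
wrist_force: [-0.0, 0.9, 7.8]
gripper_width: 0.0113
finger_force: 79.2
```

```bash
python3 o4.py
```

```text
18.12 xyz [0.583  0.1059 0.1771] F [-0.   0.9  7.8] yaw 4.5904 Tz 0.072 e6 0.294
```

>>> {"name": "arm_command", "arguments": {"motion": [[0,0,-0.02,0,0,-0.008,1],[0,0,-0.02,0,0,-0.008,1]]}}

```text
clock: 18.28
position: [0.583, 0.1059, 0.1769]
eef_rot: [-0.648, 0.762, -0.001, 0.002]
wrist_force: [0.9, 1.5, 7.1]
gripper_width: 0.0117
finger_force: 79.2
```

```bash
python3 o4.py
```

```text
18.28 xyz [0.583  0.1059 0.1769] F [0.9 1.5 7.1] yaw 4.5504 Tz 0.144 e6 0.283
```

>>> {"name": "arm_command", "arguments": {"motion": [[0,0,-0.02,0,0,-0.008,1],[0,0,-0.02,0,0,-0.008,1]]}}

```text
clock: 18.45
position: [0.5831, 0.1059, 0.1769]
eef_rot: [-0.632, 0.775, -0.001, 0.002]
wrist_force: [-0.6, 1.8, 7.6]
gripper_width: 0.0115
finger_force: 79.3
```

```bash
python3 o4.py
```

```text
18.45 xyz [0.5831 0.1059 0.1769] F [-0.6  1.8  7.6] yaw 4.5103 Tz 0.162 e6 0.266
```

The joint effort has started to shift (0.299 → 0.266) and Tz is rising. The screw bit at a yaw of about 4.60, so small steps from here.

>>> {"name": "arm_command", "arguments": {"motion": [[0,0,-0.02,0,0,-0.004,1],[0,0,-0.02,0,0,-0.004,1]]}}

```text
clock: 18.62
position: [0.5831, 0.1059, 0.1768]
eef_rot: [-0.617, 0.787, -0.001, 0.002]
wrist_force: [-0.7, 2.2, 7.3]
gripper_width: 0.0113
finger_force: 79.3
```

```bash
python3 o4.py; python3 o3.py;python3 o2.py
```

```text
18.62 xyz [0.5831 0.1059 0.1768] F [-0.7  2.2  7.3] yaw 4.4704 Tz 0.084 e6 0.244
18.7167 z [0.5831 0.1059 0.1768] Fz 7.3 yaw [np.float64(4.4704), np.float64(4.469), np.float64(4.4706)] Tz [np.float64(0.084), np.float64(0.073), np.float64(0.088)] e6 [np.float64(0.244), np.float64(0.073), np.float64(-0.414)]
18.9167 [0.5831 0.1059 0.1768] F [0.4882 1.1399 7.5248] T [ 0.5367 -0.1715  0.1018] sd 0.033 baryaw 4.4713 q6 eff -0.1388 w 0.0116 ff 79.2509
```

>>> {"name": "arm_command", "arguments": {"motion": [[0,0,-0.02,0,0,-0.006,1],[0,0,-0.02,0,0,-0.006,1]]}}

```text
clock: 19.08
position: [0.5831, 0.1059, 0.1767]
eef_rot: [-0.601, 0.799, -0.001, 0.002]
wrist_force: [0.3, 0.9, 7.3]
gripper_width: 0.0122
finger_force: 79.3
```

```bash
python3 o4.py; python3 o3.py;python3 o2.py;python3 o2.py
```

```text
19.08 xyz [0.5831 0.1059 0.1767] F [0.3 0.9 7.3] yaw 4.4306 Tz 0.178 e6 0.294
19.1833 z [0.5831 0.1059 0.1767] Fz 7.3 yaw [np.float64(4.4306), np.float64(4.4289), np.float64(4.4306)] Tz [np.float64(0.178), np.float64(0.088), np.float64(0.098)] e6 [np.float64(0.294), np.float64(0.079), np.float64(-0.421)]
19.3833 [0.5831 0.1059 0.1767] F [0.5082 1.0339 7.3298] T [ 0.5048 -0.1906  0.0772] sd 0.026 baryaw 4.4313 q6 eff -0.1505 w 0.0118 ff 79.2825
19.5833 [0.5831 0.1059 0.1767] F [0.5655 1.2853 7.4154] T [ 0.519  -0.1754  0.0655] sd 0.018 baryaw 4.4313 q6 eff -0.1146 w 0.0118 ff 79.2825
```

The effort and resting-torque readings put the torque at about 0.25-0.26 N m, and the angle since bite gives at most about 0.31. Both are inside the snug window around 0.28, so I stop here. I'll take off the down-pressure, open and lift away.

>>> {"name": "arm_command", "arguments": {"motion": [[0,0,0,0,0,0.1,1],[0,0,0,0,0,0,1],[0,0,0,0,0,0,2],[0,0,0,0,0,0,3],[0,0,0,0,0,0,4],[0,0,0,0,0,0,4],[0,0,0,0,0,0,4],[0,0,0,0,0,0,4]]}}

```text
clock: 20.25
position: [0.5812, 0.1053, 0.1755]
eef_rot: [-0.601, 0.799, 0.0, -0.0]
wrist_force: [-0.7, 0.3, 0.2]
gripper_width: 0.0397
finger_force: 0.0
```

>>> {"name": "arm_command", "arguments": {"motion": [[0,0,0,0,0,0.5,4],[0,0,0,0,0,1,4],[0,0,0,0,0,2,4],[0,0,0,0,0,3,4],[0,0,0,0,0,3,4],[0,0,0,0,0,0,4]]}}

```text
clock: 20.75
position: [0.5843, 0.106, 0.2786]
eef_rot: [-0.601, 0.799, -0.002, 0.005]
wrist_force: [0.6, -0.4, 1.2]
gripper_width: 0.0403
finger_force: 0.0
```

```bash
python3 o4.py
python3 - <<'E'
from station import manip, imaging
import cv2,pickle
from h import *
W=imaging.get_image("wrist"); S=imaging.get_image("scene"); C=cloud(W)
m=(C[...,2]>.165)&(C[...,2]<.205)&(abs(C[...,0]-.582)<.07)&(abs(C[...,1]-.106)<.05); m[300:]=0
P=C[m]; print(m.sum(),np.median(P[:,2]),cv2.minAreaRect((P[:,:2]*1000).astype(np.float32)))
cv2.imwrite("pics/end.png",np.hstack([cv2.resize(W["pixels"],(400,300)),cv2.resize(S["pixels"][140:290,190:390],(400,300))]))
E
```

```text
20.75 xyz [0.5843 0.106  0.2786] F [ 0.6 -0.4  1.2] yaw 4.4313 Tz -0.033 e6 -0.001
3348 0.18756838116450197 ((580.998291015625, 100.782958984375), (80.0594253540039, 24.06487464904785), 75.21609497070312)
```

View pics/end.png

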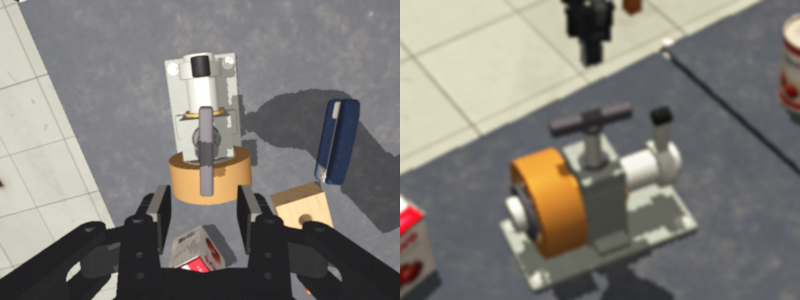

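The key stands upright in the screw, with the bar at (207,150) in the wrist half and (590,120) in the scene half. The lever is still straight up, and the bar's top at z = 0.188 matches a key fully home. The gripper is clear, so I'm handing in.

```bash
python3 -c "
from station import manip
print(manip.finish_job())"
```

```text
the job is handed in; nothing more can be done
None
```

The job is handed in: the lever stands upright and the key is left standing fully home in the setscrew, snug at an estimated 0.25–0.31 N m (inferred from joint effort and angle past the bite, not read directly), with the robot clear at about 21 s; I did no separate check that the things around were undisturbed.

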